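# Jack up the hub cradle at its marked lift point

## Robot

A 6-joint arm with a two-finger parallel gripper is mounted at the origin on the work surface. World frame = base frame: x ahead of the robot, y to its left, z up, the work surface at z = 0. Lengths are in m, angles in rad, forces in N, time in s.
With the tool pointing down it reaches from about 0.425 to 0.95 m from the base axis. Payload 3.5 kg.
Tool frame: the origin (TCP) lies midway between the tips of the shut fingers; the grasp point (between the pads) lies 19 mm behind it; z points along the fingers, y is the line along which they close (so a half turn about z gives the same grasp; the last joint's range is limited). The gripper opens to 85 mm and grips with 20 to 120 N. Pads are 22 mm wide; open, the fingers measure 114 mm over their backs; the gripper's body (76 mm by 85 mm) begins 54 mm behind the grasp point. The pads swing forward as they close: fully open they stand 13 mm farther back than shut.
Start: joints at [1.108, 0.286, 1.577, -0, 1.279, -0.15], TCP at [0.208, 0.642, 0.231] pointing down, gripper open.
Joint ranges: [-2.77, 2.77], [-0.9, 2.22], [0.21, 2.48], [-1.53, 4.67], [0.24, 2.81], [-2.84, 2.84]. Speed limits (rad/s): [2.79, 2.79, 3.14, 3.14, 3.14, 3.14].

## Interface

Orientations are given as a unit quaternion [x, y, z, w].
In Python, from plant import ctrl gives the robot as it stands. The module is installed in compiled form; this text tells all that it offers.
- The arm moves only by the shell command python3 -m inch 'ROWS' [FORCE]. ROWS is JSON, a list of rows, each a list of 5 numbers: the closure, from 0 (fully open) to 1 (shut), then the shift along the tool's x, y, z in m, then the turn about the tool's z in degrees. A call has 1 to 5 rows; each row is the pose to reach, as a shift and turn from the pose commanded when the call began, along the tool's axes at that moment; what a row does not reach only later rows make up. A row lasts 1/12 s, in which the tool goes at most 41.7 mm and 7.16 degrees, less where a joint would pass 70% of its speed; a pose out of reach is approached as far as the arm can. A call with a gripper value outside its range is refused whole. The fingers move at their own pace and stop on an object; FORCE is the grip in N (left out, the last holds). Time passes only in rows, so rows that repeat a pose let the fingers close. It gives the time, the measured TCP pose, the force, the opening and the grip force at its end, in the units of the state.
- ctrl.get_state(): the state, without advancing time (a new reading comes with each control period).
- ctrl.read_camera(name): name is "scene" or "side" or "wrist"; returns a dict with "pixels" (420x560x3 uint8, red, green, blue), "depth" (420x560 float32, m along the optical axis (not along the pixel's ray), 0 where there is no reading), "fx", "fy", "cx", "cy" (pixels), "xyz" and "rotation" of the camera in the world; the wrist camera has in their place "mount" (4x4, takes a point from camera to tool coordinates, whose origin is the TCP and whose axes are the flange's). Camera axes: x right, y down, z forward; pixel columns grow to the right and rows downward; lengths in m; the calibration is good to about 2 mm. The wrist camera is an equidistant fisheye: a pixel r from the principal point sees the ray r / f radians off the axis. A picture is of the moment at which its call begins: read the wrist's pose just before it.
- ctrl.sign_off(): hands the job in; it is judged then, once.
Trained networks look in a picture, given as the dict that the camera call returned (one of the last four; its "shot" number tells which), for a name from the list of things; names that differ only in an ending like _2 or _b are one class to them, and where a whole thing is asked for, a point or a joint stands for the part that bears it (a point fixed in the world has none). Each returns a list of dicts, best first, with "score" (0 to 1); they miss things now and then, are a little off and sometimes report something else, mostly with a low value. They report only what shows in the picture. A call takes as long as a camera call. They do not tell look-alikes from the thing itself.
- ctrl.spot_in(query, picture): "at" ([column, row] in pixels, amid what is visible of it).
- ctrl.tip_of(query, picture): "at" ([column, row] in pixels: a listed point, or the origin of a listed thing).
The state is a dict: "time": time; "qpos": joint angles; "dq": joint speeds; "joint_efforts": joint torques, N m; "eef_pos": TCP position; "tcp_rot": TCP orientation; "contact_force": force on the tool from outside, world axes, zero at the start; "wrist_torque": the same for the moment, N m; "opening": opening from 0.0 (shut) to 1.0 (fully open); "finger_force": force on a finger pad.
Only numpy, scipy, OpenCV 4.12 (cv2) and the standard library are available. Lean on these libraries where they do the work, as an engineer would, in place of code of your own. Each camera call takes 0.05 s, during which the arm holds its last target. There are 200 camera calls.

## Task

Seat the round flanged lift pad in the jack's saddle cup with its green rubber face up, then set the jack so that the pad is centred under the yellow marker clip on the hub cradle's beam. Let go of the jack, then pump its handle: press it fully down, let it rise fully, then press it fully down again and finish while still holding it down, so that only the jack carries the raised beam. Lift the beam only with the jack: keep your hand off the cradle and the clips, and leave the other things on the bench where they are.

Things in the scene. Friction and masses are not known exactly. Their poses are not given: they have to be found in the camera images.
- cradle: fixed grey stand that carries the beam. Origin on the bench under the beam's centreline; y runs along the beam, x away from the robot. The bench under the beam is clear from y = -180 to +205 mm; a foot bar 12 mm high joins the feet behind, at x = +50 to +80 mm: a jack must not reach beyond x = +50 mm.
- beam (a joint): aluminium beam's hinge, rad: 0 = level on its post, grows as the hub end rises; a full jack stroke gives 0.06 to 0.12. Beam 36 mm wide, 30 mm high, from y = -220 to +230 mm of the cradle, underside 85 mm and top 115 mm above the bench, hinged at y = +220 mm. Needs 5 to 16 N under the yellow clip to lift.
- mark_yellow: yellow clip riding loose on top of the beam; it marks the lift point, which is on the beam's underside straight below. 24 mm along the beam, 46 mm across it, top plate 5 mm thick, skirts 17 mm down the beam's sides. Origin at the centre of the top plate's underside, 115 mm above the bench.
- mark_blue: blue clip of the same shape elsewhere on the beam; not the lift point.
- jack: loose red lever jack, 0.85 to 1 kg. Origin at the base's underside; x points to the saddle end. Base 12 mm high, x from -140 to +115 mm, 80 mm wide. Orange grip fin at the origin: 34 mm long (x), 14 mm thick (y), top 105 mm above the bench: grip it across y from above to slide the jack. Saddle cup at x = +90 mm. Handle pivot at x = -20 mm, 50 mm up; handle points to -x.
- saddle_rim (a point): centre of the saddle cup's rim plane, 64 mm above the bench when the handle is up, rising straight by 60 mm per radian of handle (30 mm at full stroke). Cup outside diameter 44 mm, pocket inside diameter 34 mm, 9 mm deep.
- handle (a joint): rad: 0 = up (sprung, does not latch), 0.5 = fully down at its stop. Ends in a paddle (black, green top, 50 mm long, 70 mm wide). Its top centre: up, at jack x = -106 mm, 90 mm above the bench, sloping 0.38 rad up to its free end; down, x = -115 mm, 44 mm above the bench, 0.12 rad the other way. Needs about 2 N free, up to 14 N under the beam, which the pad meets at 0.18 rad.
- lift_pad: loose round lift pad, 70 g, standing rubber up. Origin at the centre of the stem's underside, z towards the rubber. Stem 30 mm diameter, 8 mm high; aluminium flange 50 mm diameter from 8 to 14 mm; green rubber disc 40 mm diameter to 18 mm. Seated, the flange rests on the cup's rim (origin 8 mm below the rim centre; pad top 74 mm above the bench).
- grease_jar: bystander: white and red jar, 68 mm diameter, 50 mm high, origin under its centre
- oil_bottle: bystander: black bottle, 52 mm diameter, 140 mm high, origin under its centre
- screwdriver: bystander: blue screwdriver lying on the bench
- nipple_box: bystander: small pale translucent box, 60 x 45 x 30 mm, origin under its centre
- cone_wrench: bystander: steel wrench, about 150 mm, lying on the bench
- hub_top (a point): top (75 mm above the beam; a steel axle end stands 12 mm higher) of the gold bicycle hub, 58 mm in diameter, that stands fixed on the beam at y = -155 mm of the cradle
Mind the look-alikes: they are no part of the job. What is shaped like the lift_pad but orange or purple is not meant.

How it is judged:
On the way, in this order (a step that is already met when the one before it is completed fails the run):
1. the lift pad sits home in the saddle cup, rubber up, let go (horizontal distance between lift_pad and saddle_rim below 0.005 m and z of lift_pad in the frame of saddle_rim below -0.005 m and angle between lift_pad's own z axis and vertical below 0.12 rad and contact force between the fingers and lift_pad below 0.2 N), for 0.2 s.
2. the jack stands with the pad under the yellow clip, handle up, let go (horizontal distance between lift_pad and mark_yellow below 0.014 m and horizontal distance between lift_pad and saddle_rim below 0.005 m and angle between jack's own z axis and vertical below 0.05 rad and value of joint handle below 0.08 rad and height (world z) of jack below 0.004 m and contact force between the fingers and jack below 0.2 N), for 0.2 s.
3. first stroke: handle fully down, beam raised (value of joint handle above 0.44 rad and value of joint beam above 0.04 rad), for 0.1 s.
4. handle back up, beam down (value of joint handle below 0.08 rad and value of joint beam below 0.015 rad), for 0.1 s.
At the end, for the whole second after the job is handed in: Robot still presses the handle (over 2 N), within 0.06 rad of fully down (0.5); beam up over 0.04 rad, resting on the pad, untouched by the robot; pad home in the cup, rubber up, within 5 mm of its centre and 17 mm of the yellow clip seen from above (14 mm before pumping); jack flat and still (all of step 3 and contact force between the fingers and jack above 2 N and horizontal distance between lift_pad and saddle_rim below 0.005 m and z of lift_pad in the frame of saddle_rim below -0.005 m and angle between lift_pad's own z axis and vertical below 0.12 rad and horizontal distance between lift_pad and mark_yellow below 0.017 m and angle between jack's own z axis and vertical below 0.06 rad and height (world z) of jack below 0.004 m and linear speed of jack below 0.02 m/s and contact force between lift_pad and cradle above 2 N and contact force between each of the arm, the fingers and cradle below 0.5 N); the arm keeps its last pose, push and grip.
It fails at once if a bystander is pushed more than 30 mm (distance of any of grease_jar, oil_bottle, screwdriver, nipple_box, cone_wrench from where it was at the start of the episode above 0.03 m).
It fails at once if the robot pushes on the cradle, its beam or a clip (contact force between any of the arm, the fingers and cradle above 4 N or contact force between any of the arm, the fingers and mark_yellow above 4 N or contact force between any of the arm, the fingers and mark_blue above 4 N).
It fails at once if a clip is shifted or knocked off (distance of any of mark_yellow, mark_blue from where it was at the start of the episode above 0.045 m).
It also fails if it takes over 72 s, if anything falls off the work surface, if the arm or the gripper's body presses on something with over 40 N, if the wrist force passes 120 N, or if a joint passes its speed limit or range.

## Working session

There is one attempt and no reset: what is moved stays moved. The work goes in short steps, Python scripts to look and compute and a shell command to move; the robot and the scene stay as the last step left them, time stands still between calls to the robot, and variables do not carry over. Pictures are saved under pics/ and viewed, at most 10 in all, crops included, and the job is handed in when it is done.

```bash
mkdir -p pics; cat > h.py <<'E'
import numpy as np, cv2
from scipy.spatial.transform import Rotation as R
from plant import ctrl
def cam(n): return ctrl.read_camera(n)
def save(p,f): cv2.imwrite('pics/'+f,cv2.cvtColor(p,cv2.COLOR_RGB2BGR))
def world(c,u,v,depth=None,z=None):
    d=np.array([(u-c['cx'])/c['fx'],(v-c['cy'])/c['fy'],1.])
    rot=np.array(c['rotation']); 
    if rot.shape!=(3,3): rot=R.from_quat(rot.ravel()).as_matrix()
    o=np.array(c['xyz']); r=rot@d
    if z is not None: return o+r*(z-o[2])/r[2]
    if depth is None: depth=c['depth'][int(round(v)),int(round(u))]
    return o+r*depth
def cloud(c):
    H,W=c['depth'].shape; u,v=np.meshgrid(np.arange(W),np.arange(H))
    d=np.stack([(u-c['cx'])/c['fx'],(v-c['cy'])/c['fy'],np.ones((H,W))],-1)*c['depth'][...,None]
    rot=np.array(c['rotation'])
    if rot.shape!=(3,3): rot=R.from_quat(rot.ravel()).as_matrix()
    return d@rot.T+np.array(c['xyz'])
E
python3 - <<'E'
from h import *
s=ctrl.get_state(); print({k:np.round(v,3) for k,v in s.items()})
for n in('scene','side'):
    c=cam(n); save(c['pixels'],n+'0.png'); print(n,np.round(c['xyz'],3),np.array(c['rotation']).shape)
    for q in ['cradle','mark_yellow','mark_blue','jack','saddle_rim','handle','lift_pad','grease_jar','oil_bottle','screwdriver','nipple_box','cone_wrench','hub_top']:
        for r in ctrl.tip_of(q,c)[:3]:
            u,v=r['at']; 
            if r['score']>.2: print(q,round(r['score'],2),np.round([u,v]),np.round(world(c,u,v),3))
E
```

```text
{'time': np.float64(0.0), 'qpos': array([ 1.108,  0.287,  1.578,  0.   ,  1.279, -0.15 ]), 'dq': array([ 0.003, -0.   , -0.   ,  0.   , -0.001,  0.002]), 'joint_efforts': array([-2.0000e-03, -4.0600e+01, -2.9262e+01, -0.0000e+00,  6.0000e-03,
       -0.0000e+00]), 'eef_pos': array([0.207, 0.642, 0.23 ]), 'tcp_rot': array([ 0.156,  0.988, -0.001, -0.   ]), 'contact_force': array([0.111, 1.216, 0.401]), 'wrist_torque': array([-0.049, -0.079, -0.028]), 'finger_force': np.float64(0.0), 'opening': np.float64(1.0)}
scene [1.166 0.531 1.118] (4,)
cradle 0.87 [245. 261.] [ 0.689 -0.005  0.001]
mark_yellow 0.48 [246. 245.] [0.696 0.015 0.123]
mark_yellow 0.46 [244. 258.] [ 0.684 -0.015  0.001]
mark_blue 0.51 [228. 227.] [ 0.681 -0.077  0.121]
mark_blue 0.21 [246. 247.] [0.702 0.022 0.123]
jack 0.62 [327. 241.] [0.464 0.172 0.035]
saddle_rim 0.71 [310. 243.] [0.527 0.142 0.064]Traceback (most recent call last):
  File "<stdin>", line 6, in <module>
ValueError: it knows: cone_wrench, cradle, grease_jar, hub_top, jack, lift_pad, mark_blue, mark_yellow, nipple_box, oil_bottle, saddle_rim, screwdriver
```

```bash
python3 - <<'E'
from h import *
for n in('scene','side'):
    c=cam(n); save(c['pixels'],n+'1.png'); print(n,np.round(c['xyz'],3))
    for q in ['cradle','mark_yellow','mark_blue','jack','saddle_rim','lift_pad','grease_jar','oil_bottle','screwdriver','nipple_box','cone_wrench','hub_top']:
        for r in ctrl.tip_of(q,c)[:4]:
            u,v=r['at']; 
            if r['score']>.15: print(q,round(r['score'],2),np.round([u,v]),np.round(world(c,u,v),3))
E
```

```text
scene [1.166 0.531 1.118]
cradle 0.67 [244. 262.] [ 0.696 -0.006  0.   ]
mark_yellow 0.49 [248. 247.] [0.695 0.025 0.115]
mark_blue 0.52 [226. 227.] [ 0.686 -0.083  0.121]
jack 0.65 [329. 242.] [0.458 0.175 0.022]
saddle_rim 0.74 [365. 302.] [0.577 0.392 0.031]
saddle_rim 0.5 [309. 244.] [0.529 0.141 0.056]
lift_pad 0.66 [234. 185.] [ 0.469 -0.266  0.019]
lift_pad 0.55 [248. 207.] [ 0.519 -0.146  0.024]
lift_pad 0.47 [228. 201.] [ 0.545 -0.224  0.023]
lift_pad 0.41 [265. 196.] [ 0.432 -0.138  0.016]
grease_jar 0.82 [379. 282.] [0.495 0.392 0.04 ]
grease_jar 0.56 [394. 320.] [0.56  0.489 0.009]
grease_jar 0.42 [365. 303.] [0.577 0.394 0.03 ]
grease_jar 0.26 [230. 229.] [ 0.684 -0.065  0.123]
oil_bottle 0.2 [208. 200.] [ 0.685 -0.152  0.202]
screwdriver 0.69 [249. 249.] [0.699 0.031 0.117]
screwdriver 0.43 [201. 171.] [ 0.499 -0.425  0.015]
nipple_box 0.78 [366. 304.] [0.577 0.399 0.03 ]
nipple_box 0.44 [264. 194.] [ 0.43  -0.147  0.017]
cone_wrench 0.66 [394. 320.] [0.559 0.488 0.01 ]
hub_top 0.84 [211. 199.] [ 0.673 -0.153  0.194]
hub_top 0.27 [264. 198.] [ 0.432 -0.143  0.002]
side 
[... 185 characters left out ...]
 [354. 215.] [ 0.691 -0.084  0.116]
jack 0.58 [223. 231.] [0.433 0.154 0.013]
jack 0.45 [250. 207.] [0.522 0.145 0.064]
saddle_rim 0.51 [247. 205.] [0.523 0.164 0.055]
lift_pad 0.76 [334. 341.] [ 0.454 -0.28   0.021]
lift_pad 0.72 [325. 192.] [0.689 0.026 0.117]
lift_pad 0.68 [349. 314.] [ 0.53  -0.252  0.02 ]
lift_pad 0.67 [285. 317.] [ 0.403 -0.17   0.02 ]
grease_jar 0.61 [192. 184.] [0.452 0.371 0.025]
oil_bottle 0.78 [424. 334.] [ 0.619 -0.394  0.039]
screwdriver 0.78 [395. 387.] [ 0.486 -0.43   0.024]
nipple_box 0.66 [220. 175.] [0.551 0.37  0.015]
cone_wrench 0.74 [206. 163.] [0.554 0.47  0.   ]
hub_top 0.63 [377. 214.] [ 0.672 -0.164  0.195]
hub_top 0.3 [220. 230.] [0.421 0.148 0.028]
```

View pics/scene1.png

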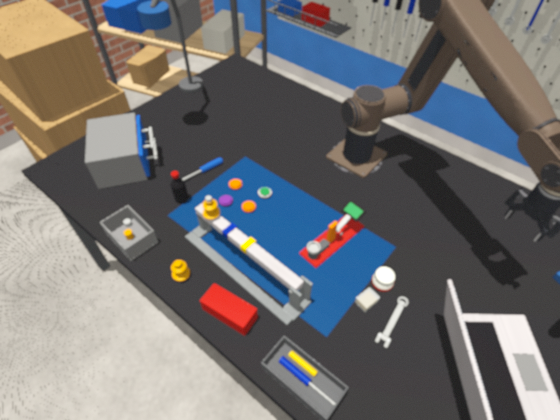

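View pics/side1.png

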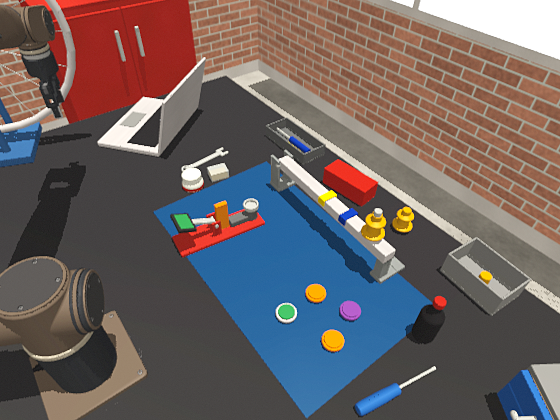

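The scene image shows pads: green/white at scene (265,192), orange (235,184) and (249,206), purple (226,200). In the side image the green one is at (286,312). Only that one has a green rubber face with an aluminium flange, so it is the lift pad. The yellow clip is at side (328,197) and the blue one at (347,216). Next I'll confirm with a crop and measure.

```bash
cat > m.py <<'E'
from h import *
def masks(c):
    hsv=cv2.cvtColor(c['pixels'],cv2.COLOR_RGB2HSV).astype(int); P=cloud(c); h,s,v=hsv[...,0],hsv[...,1],hsv[...,2]
    ws=(P[...,0]>.35)&(P[...,0]<.85)&(abs(P[...,1])<.36)&(c['depth']>0)
    return P,h,s,v,ws
def summ(n,Q):
    if len(Q)<5: print(n,len(Q));return
    print(n,len(Q),'mean',np.round(Q.mean(0),4),'med',np.round(np.median(Q,0),4),'lo',np.round(np.percentile(Q,2,0),3),'hi',np.round(np.percentile(Q,98,0),3))
def run(names=('scene','side')):
    for n in names:
        c=cam(n);P,h,s,v,ws=masks(c);z=P[...,2];print('--',n)
        g=ws&(h>45)&(h<80)&(s>120)&(v>60)
        summ('padgreen',P[g&(P[...,1]<.05)&(z<.03)]); summ('paddle',P[g&(z>.03)&(P[...,1]>.05)])
        summ('yellow',P[ws&(h>24)&(h<34)&(s>150)&(z>.1)&(z<.13)])
        summ('blue',P[ws&(h>105)&(h<130)&(s>150)&(z>.1)&(z<.14)])
        fin=ws&(h>8)&(h<20)&(s>150)&(P[...,1]>.05)&(z>.03)&(z<.11); summ('fin',P[fin]); summ('fintop',P[fin&(z>.1)])
        red=ws&((h<5)|(h>174))&(s>150)&(z<.02)&(P[...,1]>.02); summ('redbase',P[red])
        r=cv2.minAreaRect((P[red][:,:2]*1000).astype(np.float32)); print('rect',r)
        cup=ws&(abs(P[...,0]-.527)<.08)&(abs(P[...,1]-.145)<.08)&(z>.058)&(z<.07)&(s<80); summ('cup',P[cup])
        if cup.sum()>5: print('cup circ',cv2.minEnclosingCircle((P[cup][:,:2]*1000).astype(np.float32)))
        top=ws&(z>.11)&(z<.118)&(s<60)&(P[...,0]>.55)
        if top.sum()>10: print('beamtop',top.sum(),cv2.minAreaRect((P[top][:,:2]*1000).astype(np.float32)))
E
python3 - <<'E'
from m import *
run()
c=cam('side'); a=cv2.resize(c['pixels'][270:360,260:380],None,fx=5,fy=5,interpolation=cv2.INTER_CUBIC)
b=cv2.resize(c['pixels'][180:260,165:285],None,fx=5,fy=5,interpolation=cv2.INTER_CUBIC)[:150]
save(a,'crop.png')
E
```

```text
-- scene
padgreen 39 mean [ 0.4183 -0.1547  0.0208] med [ 0.4178 -0.1547  0.0207] lo [ 0.405 -0.169  0.017] hi [ 0.431 -0.141  0.025]
paddle 21 mean [0.3534 0.1927 0.0874] med [0.3531 0.1959 0.0874] lo [0.35  0.16  0.083] hi [0.358 0.21  0.092]
yellow 82 mean [0.6915 0.0151 0.1206] med [0.6917 0.0153 0.1219] lo [0.668 0.005 0.11 ] hi [0.711 0.024 0.125]
blue 67 mean [ 0.6864 -0.0703  0.1205] med [ 0.6882 -0.0705  0.1218] lo [ 0.662 -0.079  0.105] hi [ 0.707 -0.06   0.125]
fin 111 mean [0.4488 0.1734 0.0741] med [0.4516 0.1747 0.0734] lo [0.429 0.165 0.033] hi [0.461 0.178 0.108]
fintop 26 mean [0.4444 0.1722 0.1052] med [0.4447 0.1715 0.1059] lo [0.429 0.166 0.1  ] hi [0.459 0.178 0.108]
redbase 594 mean [0.4927 0.18   0.0131] med [0.4683 0.1892 0.0138] lo [0.355 0.093 0.001] hi [0.835 0.216 0.019]
rect ((592.4112548828125, 163.42843627929688), (143.6620330810547, 494.5372619628906), 74.2486343383789)
cup 81 mean [0.5333 0.1592 0.0641] med [0.5337 0.1586 0.0646] lo [0.513 0.139 0.059] hi [0.553 0.18  0.069]
cup circ ((535.1604614257812, 157.6098175048828), 24.245849609375)
beamtop 90
[... 616 characters left out ...]
] med [0.4393 0.1629 0.0708] lo [0.424 0.159 0.031] hi [0.455 0.174 0.104]
fintop 23 mean [0.4412 0.1662 0.1029] med [0.4432 0.1637 0.1031] lo [0.424 0.16  0.1  ] hi [0.456 0.175 0.107]
redbase 1137 mean [0.5025 0.1426 0.0102] med [0.4434 0.1414 0.0109] lo [ 0.353  0.036 -0.001] hi [0.83  0.206 0.018]
rect ((612.8955688476562, 199.8431854248047), (243.17994689941406, 513.8636474609375), 76.14563751220703)
cup 80 mean [0.5304 0.1574 0.062 ] med [0.5303 0.1584 0.0621] lo [0.51  0.137 0.058] hi [0.55  0.178 0.066]
cup circ ((529.8762817382812, 158.05230712890625), 23.11135482788086)
beamtop 1280 ((686.5504150390625, 12.809783935546875), (476.9427490234375, 58.19619369506836), 87.26107025146484)
```

View pics/crop.png

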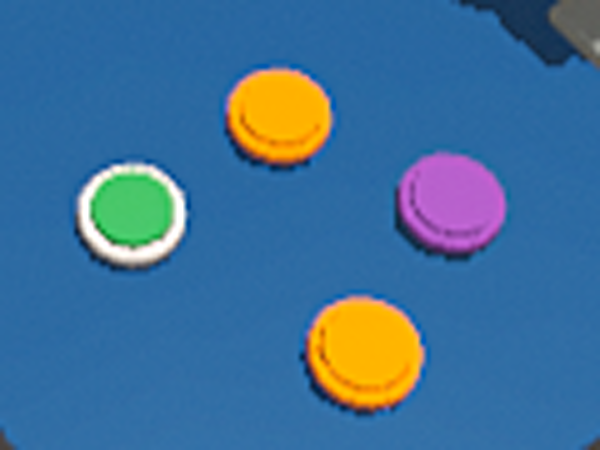

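The crop confirms it: the green-faced, white-flanged pad at crop (132,210) is the lift pad; the others are all orange or purple. I'll go over the jack first so the wrist camera can refine the cup, then on to the pad.

```bash
cat >> h.py <<'E'
def plan(x,y,z,hd=84.):
    s=ctrl.get_state(); M=R.from_quat(s['tcp_rot']).as_matrix(); d=M.T@(np.array([x,y,z])-s['eef_pos'])
    cur=np.degrees(np.arctan2(M[1,1],M[0,1])); t=(hd-cur+90)%180-90
    print('t',round(float(s['time']),2),'tcp',np.round(s['eef_pos'],4),'head',round(cur,2),'tilt',np.round(M[:,2],3),'F',np.round(s['contact_force'],1),'open',round(float(s['opening']),3),'ff',round(float(s['finger_force']),1),'\n shift mm',np.round(d*1000,1),'turn',round(-t,2))
def wray(c,s,u,v,z):
    a,b=u-c['cx'],v-c['cy']; r=np.hypot(a/c['fx'],b/c['fy']); k=np.sin(r)/max(r,1e-9)
    d=np.array([a/c['fx']*k,b/c['fy']*k,np.cos(r)]); T=np.array(c['mount']); M=R.from_quat(s['tcp_rot']).as_matrix()
    o=s['eef_pos']+M@T[:3,3]; q=M@T[:3,:3]@d; return o+q*(z-o[2])/q[2]
def wcloud(c,s):
    H,W=c['depth'].shape; u,v=np.meshgrid(np.arange(W),np.arange(H)); a=(u-c['cx'])/c['fx'];b=(v-c['cy'])/c['fy'];r=np.maximum(np.hypot(a,b),1e-9)
    k=np.sin(r)/r; d=np.stack([a*k,b*k,np.cos(r)],-1); d=d/d[...,2:]*c['depth'][...,None]
    T=np.array(c['mount']); M=R.from_quat(s['tcp_rot']).as_matrix(); return (d@T[:3,:3].T+T[:3,3])@M.T+s['eef_pos']
E
python3 -c "
from h import *
plan(.53,.158,.23)"
```

```text
t 1.75 tcp [0.2077 0.6422 0.2313] head 72.08 tilt [-0. -0. -1.] F [-0.8  0.5  0.2] open 0.996 ff 0.0 
 shift mm [-455.7 -361.6    1.3] turn -11.92
```

```bash
python3 -m inch '[[0,-0.031,-0.0248,0,0],[0,-0.062,-0.0496,0,0],[0,-0.093,-0.0744,0,0],[0,-0.124,-0.0992,0,0],[0,-0.155,-0.124,0,0]]' && python3 -m inch '[[0,-0.031,-0.0248,0,0],[0,-0.062,-0.0496,0,0],[0,-0.093,-0.0744,0,0],[0,-0.124,-0.0992,0,0],[0,-0.155,-0.124,0,0]]' && python3 -m inch '[[0,-0.031,-0.0248,0,-4],[0,-0.062,-0.0496,0,-8],[0,-0.093,-0.0744,0,-12],[0,-0.124,-0.0992,0,-12],[0,-0.1457,-0.1136,0.001,-12]]'
python3 - <<'E'
from h import *
plan(.53,.158,.23)
s=ctrl.get_state(); c=cam('wrist'); save(c['pixels'],'w1.png'); np.savez('w1.npz',d=c['depth'])
for q in ('saddle_rim','jack','lift_pad','mark_yellow'):
    for r in ctrl.tip_of(q,c)[:3]: print(q,np.round(r['at']),round(r['score'],2),np.round(wray(c,s,*r['at'],{'saddle_rim':.064,'jack':0,'lift_pad':0,'mark_yellow':.115}[q]),4))
E
```

```text
time: 2.17
eef_pos: [0.3176, 0.4751, 0.2314]
tcp_rot: [0.155, 0.988, 0.0, 0.0]
contact_force: [0.8, 0.0, -0.4]
opening: 0.998
finger_force: 0.0
time: 2.58
eef_pos: [0.4271, 0.3092, 0.2317]
tcp_rot: [0.156, 0.988, 0.0, 0.0]
contact_force: [0.5, 0.3, 0.8]
opening: 0.997
finger_force: 0.0
time: 3.0
eef_pos: [0.5316, 0.1549, 0.2309]
tcp_rot: [0.053, 0.999, -0.0, 0.001]
contact_force: [-0.1, 0.3, -0.1]
opening: 1.002
finger_force: 0.0
t 3.0 tcp [0.5316 0.1549 0.2309] head 83.95 tilt [ 0.002 -0.001 -1.   ] F [-0.1  0.3 -0.1] open 1.002 ff 0.0 
 shift mm [1.9 3.  0.9] turn -0.05
saddle_rim [460. 177.] 0.56 [0.5374 0.3513 0.064 ]
jack [284.  98.] 0.84 [0.4432 0.1691 0.    ]
lift_pad [ 44. 124.] 0.91 [ 0.4175 -0.1587  0.    ]
lift_pad [ 24. 213.] 0.84 [ 0.5391 -0.2427  0.    ]
lift_pad [ 58. 188.] 0.62 [ 0.5106 -0.1571  0.    ]
mark_yellow [459. 181.] 0.38 [0.5269 0.3192 0.115 ]
```

View pics/w1.png

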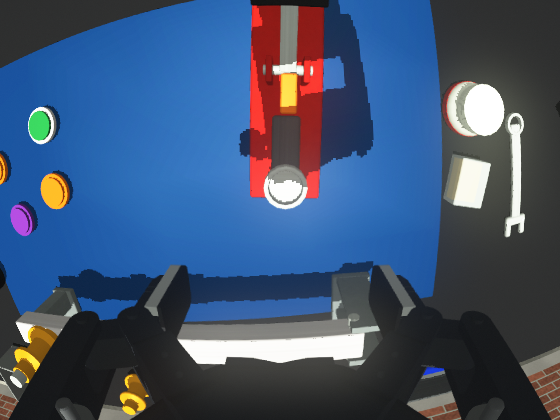

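The wrist view shows the cup rim at about (285,187), the fin at (288,92), the lift pad at (42,125), and the beam along the bottom.

```bash
python3 - <<'E'
from h import *
s=ctrl.get_state(); c=cam('wrist'); P=wcloud(c,s); z=P[...,2]; hsv=cv2.cvtColor(c['pixels'],cv2.COLOR_RGB2HSV).astype(int);h,sa,v=[hsv[...,i] for i in range(3)]
near=(np.hypot(P[...,0]-.53,P[...,1]-.158)<.035)
rim=near&(z>.058)&(z<.07)&(sa<60); Q=P[rim]; print('rim',len(Q),np.round(cv2.minEnclosingCircle((Q[:,:2]*1e3).astype(np.float32))[0],1),np.median(z[rim]))
vv,uu=np.nonzero(rim); (u,w),r=cv2.minEnclosingCircle(np.stack([uu,vv],1).astype(np.float32)); print(u,w,r,np.round(wray(c,s,u,w,.064),4))
fin=(h>8)&(h<24)&(sa>150)&(z>.1)&(z<.11)&(P[...,1]>.1); Q=P[fin]; print('fintop',len(Q)); 
if len(Q)>5: print(cv2.minAreaRect((Q[:,:2]*1e3).astype(np.float32)))
red=((h<5)|(h>174))&(sa>150)&(z<.025)&(z>.004)&(P[...,0]<.6)&(P[...,1]>.05)&(P[...,1]<.3); Q=P[red]; print('red',len(Q),cv2.minAreaRect((Q[:,:2]*1e3).astype(np.float32)),np.median(Q[:,2]))
g=(h>45)&(h<80)&(sa>120)&(z<.04)&(P[...,1]<0); vv,uu=np.nonzero(g); (u,w),r=cv2.minEnclosingCircle(np.stack([uu,vv],1).astype(np.float32)); print('pad',np.round(wray(c,s,u,w,.018),4),np.round(P[g].mean(0),4))
plan(.4165,-.157,.23)
E
```

```text
rim 678 [531.2 160.3] 0.06419819088270319
281.6395263671875 189.36045837402344 22.117740631103516 [0.5304 0.1603 0.064 ]
fintop 267
((442.25604248046875, 171.07273864746094), (13.753111839294434, 33.490013122558594), 82.17869567871094)
red 8342 ((446.5668029785156, 170.77865600585938), (79.33708953857422, 219.94728088378906), 83.04557800292969) 0.012664470839034325
pad [ 0.4185 -0.1536  0.018 ] [ 0.4189 -0.1527  0.0185]
t 3.3 tcp [0.5294 0.1587 0.2303] head 84.13 tilt [-0.  0. -1.] F [-0.3  0.6  0.2] open 1.0 ff 0.0 
 shift mm [ 8.000e+01 -3.256e+02  2.000e-01] turn 0.13
```

```bash
python3 -m inch '[[0,0.009,-0.038,0,0],[0,0.018,-0.075,0,0],[0,0.027,-0.112,0,0],[0,0.036,-0.149,0,0],[0,0.045,-0.186,0,0]]' && python3 -m inch '[[0,0.009,-0.036,0,0],[0,0.018,-0.072,0.02,0],[0,0.027,-0.11,0.04,0],[0,0.034,-0.138,0.08,0],[0,0.034,-0.138,0.1,0]]'
cat > pad.py <<'E'
from h import *
s=ctrl.get_state(); c=cam('wrist'); P=wcloud(c,s); z=P[...,2]; hsv=cv2.cvtColor(c['pixels'],cv2.COLOR_RGB2HSV).astype(int);h,sa,v=[hsv[...,i] for i in range(3)]
g=((h>45)&(h<80)&(sa>120)).astype(np.uint8); n,l,st,ce=cv2.connectedComponentsWithStats(g); i=1+st[1:,4].argmax(); vv,uu=np.nonzero(l==i)
Q=P[l==i]; (u,w),r=cv2.minEnclosingCircle(np.stack([uu,vv],1).astype(np.float32)); print('pad px',u,w,r,len(Q),'z',np.median(Q[:,2]),'mean',np.round(Q.mean(0),4),'circ',np.round(cv2.minEnclosingCircle((Q[:,:2]*1e3).astype(np.float32)),1) if 0 else cv2.minEnclosingCircle((Q[:,:2]*1e3).astype(np.float32)))
import sys
zt=float(sys.argv[1]) if len(sys.argv)>1 else .018
p=wray(c,s,u,w,zt); print('ray',np.round(p,4))
M=R.from_quat(s['tcp_rot']).as_matrix(); print('tool offset mm',np.round(M.T@(p-s['eef_pos'])*1e3,1),'cloud',np.round(M.T@(Q.mean(0)-s['eef_pos'])*1e3,1))
save(c['pixels'],f"w{c['shot']}.png"); print(c['shot'])
plan(p[0],p[1],.03)
E
python3 pad.py
```

```text
time: 3.72
eef_pos: [0.4649, -0.0221, 0.2305]
tcp_rot: [0.05, 0.999, -0.0, 0.0]
contact_force: [1.1, 0.3, 0.4]
opening: 1.0
finger_force: 0.0
time: 4.13
eef_pos: [0.4175, -0.158, 0.1301]
tcp_rot: [0.052, 0.999, -0.001, 0.001]
contact_force: [-0.3, 0.6, -0.3]
opening: 0.998
finger_force: 0.0
pad px 284.2708435058594 204.3541717529297 23.78628158569336 1743 z 0.01857720834818878 mean [ 0.4177 -0.1544  0.0189] circ ((389.17083740234375, -153.9567413330078), 48.73385238647461)
ray [ 0.4179 -0.1544  0.018 ]
tool offset mm [  0.2   3.9 112.1] cloud [  0.4   3.8 111.2]
9
t 4.18 tcp [ 0.4138 -0.1552  0.1237] head 83.98 tilt [-0.008  0.005 -1.   ] F [-3.   0.6 -3.1] open 1.001 ff 0.0 
 shift mm [-4.7  0.9 93.7] turn -0.02
```

```bash
python3 -m inch '[[0,0,0,0,0],[0,0,0,0,0],[0,0,0,0,0],[0,0,0,0,0]]'; python3 pad.py
```

```text
time: 4.52
eef_pos: [0.4197, -0.1559, 0.1327]
tcp_rot: [0.051, 0.999, -0.001, 0.002]
contact_force: [0.0, 0.6, -0.7]
opening: 0.995
finger_force: 0.0
pad px 281.21783447265625 200.8450927734375 23.586755752563477 1713 z 0.018601906757118786 mean [ 0.4174 -0.1545  0.0195] circ ((390.25384521484375, -150.951904296875), 47.734413146972656)
ray [ 0.4178 -0.1545  0.018 ]
tool offset mm [  2.5   1.4 114.6] cloud [  2.9   1.3 113.1]
10
t 4.57 tcp [ 0.4195 -0.1559  0.1324] head 84.2 tilt [ 0.003 -0.002 -1.   ] F [ 0.1 -0.2 -0.1] open 0.999 ff 0.0 
 shift mm [  2.2   1.4 102.4] turn 0.2
```

```bash
python3 -m inch '[[0,0.002,0.0015,0.035,0],[0,0.002,0.0015,0.07,0],[0,0.002,0.0015,0.1,0],[0,0.002,0.0015,0.115,0],[0,0.002,0.0015,0.115,0]]'; python3 pad.py;  python3 -m inch '[[0,0,0,0,0],[0,0,0,0,0]]'; python3 -c "
from h import *
plan(.4178,-.1545,.002)"
```

```text
time: 4.98
eef_pos: [0.4142, -0.1526, 0.0127]
tcp_rot: [0.051, 0.999, 0.002, -0.003]
contact_force: [0.3, 0.4, 0.4]
opening: 0.997
finger_force: 0.0
pad px 277.0 281.0 40.31138610839844 4600 z 0.01857653298826644 mean [ 0.4164 -0.1542  0.0192] circ ((388.54998779296875, -149.40982055664062), 50.26236343383789)
ray [ 0.4176 -0.1543  0.018 ]
tool offset mm [-3.4 -1.3 -5.3] cloud [-2.3 -1.3 -6.5]
11
t 5.03 tcp [ 0.4157 -0.1536  0.0147] head 84.14 tilt [-0.002  0.002 -1.   ] F [-0.4 -1.  -0.3] open 1.0 ff 0.0 
 shift mm [ -1.9  -0.5 -15.3] turn 0.14
time: 5.2
eef_pos: [0.4179, -0.1553, 0.0174]
tcp_rot: [0.051, 0.999, -0.001, 0.002]
contact_force: [0.2, -0.1, 0.2]
opening: 1.003
finger_force: 0.0
t 5.2 tcp [ 0.4179 -0.1553  0.0174] head 84.11 tilt [ 0.004 -0.002 -1.   ] F [ 0.2 -0.1  0.2] open 1.003 ff 0.0 
 shift mm [ 0.3  0.8 15.4] turn 0.11
```

```bash
python3 -m inch '[[0,0,0.0007,0.01,0],[0,0,0.0007,0.016,0],[0.1,0,0.0007,0.016,0],[0.2,0,0.0007,0.016,0],[0.3,0,0.0007,0.016,0]]' 25; python3 -m inch '[[0.6,0,0,0,0],[0.6,0,0,0,0],[0.6,0,0,0,0],[0.6,0,0,0,0],[0.6,0,0,0,0]]' 25
```

```text
time: 5.62
eef_pos: [0.4162, -0.1538, -0.0007]
tcp_rot: [0.052, 0.999, 0.0, -0.0]
contact_force: [0.5, -0.4, -0.0]
opening: 0.706
finger_force: 0.0
time: 6.03
eef_pos: [0.4164, -0.1539, -0.0003]
tcp_rot: [0.052, 0.999, -0.0, 0.0]
contact_force: [-3.0, -0.0, 5.4]
opening: 0.569
finger_force: 25.6
```

```bash
python3 -m inch '[[0.6,0,0,-0.02,0],[0.6,0,0,-0.05,0],[0.6,0,0,-0.08,0],[0.6,0,0,-0.12,0],[0.6,0,0,-0.15,0]]' 25;  python3 -m inch '[[0.6,0,0,0,0],[0.6,0,0,0,0],[0.6,0,0,0,0],[0.6,0,0,0,0]]' 25; python3 pad.py .15; ls pics
```

```text
time: 6.45
eef_pos: [0.4164, -0.1538, 0.1514]
tcp_rot: [0.052, 0.999, -0.0, 0.001]
contact_force: [0.5, -0.2, -1.5]
opening: 0.568
finger_force: 26.3
time: 6.78
eef_pos: [0.4149, -0.1529, 0.1471]
tcp_rot: [0.052, 0.999, 0.001, -0.002]
contact_force: [-0.3, 0.2, -0.3]
opening: 0.57
finger_force: 26.3
pad px 279.471435546875 289.6214294433594 43.55048751831055 5291 z 0.1658649575920585 mean [ 0.415  -0.1531  0.1663] circ ((387.9671325683594, -149.6033477783203), 49.26876449584961)
ray [ 0.4247 -0.154   0.15  ]
tool offset mm [-9.9 -0.1 -3. ] cloud [ -0.1  -0.1 -19.2]
12
t 6.83 tcp [ 0.4149 -0.1529  0.147 ] head 84.07 tilt [-0.004  0.002 -1.   ] F [-0.6  0.3 -1. ] open 0.567 ff 26.3 
 shift mm [-10.3  -0.3 117. ] turn 0.07
crop.png
scene0.png
scene1.png
side1.png
w1.png
w10.png
w11.png
w12.png
w9.png
```

```bash
python3 -m inch '[[0.6,0,0,0,0],[0.6,0,0,0,0]]'; python3 -c "
from h import *
plan(.5305,.1602,.15,83)"
```

```text
time: 7.0
eef_pos: [0.4156, -0.1533, 0.1479]
tcp_rot: [0.052, 0.999, 0.001, -0.001]
contact_force: [1.1, -0.5, -0.7]
opening: 0.569
finger_force: 26.3
t 7.0 tcp [ 0.4156 -0.1533  0.1479] head 84.07 tilt [-0.002  0.002 -1.   ] F [ 1.1 -0.5 -0.7] open 0.569 ff 26.3 
 shift mm [-81.9 323.7  -1.9] turn 1.07
```

```bash
python3 -m inch '[[0.6,-0.009,0.036,0,0],[0.6,-0.018,0.072,0,0],[0.6,-0.027,0.108,0,0],[0.6,-0.036,0.144,0,0],[0.6,-0.045,0.18,0,0]]'; python3 -m inch '[[0.6,-0.009,0.036,0,1],[0.6,-0.018,0.072,0,1],[0.6,-0.027,0.108,0,1],[0.6,-0.036,0.138,0,1],[0.6,-0.0369,0.1437,0.03,1]]'; python3 -m inch '[[0.6,0,0,0,0],[0.6,0,0,0,0],[0.6,0,0,0,0],[0.6,0,0,0,0],[0.6,0,0,0,0]]'; python3 -c "
from h import *
plan(.5305,.1602,.068,83)"
```

```text
time: 7.42
eef_pos: [0.4797, 0.0223, 0.1488]
tcp_rot: [0.052, 0.999, 0.0, -0.0]
contact_force: [0.8, -0.5, -0.5]
opening: 0.57
finger_force: 26.3
time: 7.83
eef_pos: [0.5372, 0.1644, 0.1251]
tcp_rot: [0.059, 0.998, 0.002, 0.007]
contact_force: [1.1, -0.6, 0.2]
opening: 0.568
finger_force: 26.4
time: 8.25
eef_pos: [0.5318, 0.159, 0.1206]
tcp_rot: [0.061, 0.998, 0.0, 0.001]
contact_force: [-0.4, -0.5, -1.1]
opening: 0.567
finger_force: 26.4
t 8.25 tcp [0.5318 0.159  0.1206] head 83.0 tilt [ 0.002  0.    -1.   ] F [-0.4 -0.5 -1.1] open 0.567 ff 26.4 
 shift mm [ 1.5  1.  52.6] turn -0.0
```

```bash
python3 -m inch '[[0.6,0.0013,0.001,0.015,0],[0.6,0.0013,0.001,0.03,0],[0.6,0.0013,0.001,0.042,0],[0.6,0.0013,0.001,0.05,0],[0.6,0.0013,0.001,0.05,0]]'; python3 -m inch '[[0.6,0,0,0,0],[0.6,0,0,0,0],[0.6,0,0,0,0],[0.6,0,0,0,0],[0.6,0,0,0,0]]'; python3 -c "
from h import *
plan(.5305,.1602,.068,83)
c=cam('side'); save(cv2.resize(c['pixels'][150:270,150:310],None,fx=5,fy=5,interpolation=cv2.INTER_CUBIC),'s2.png')
c=cam('wrist');save(c['pixels'],'w2.png')"
```

```text
time: 8.67
eef_pos: [0.5286, 0.1603, 0.0676]
tcp_rot: [0.061, 0.998, -0.0, -0.002]
contact_force: [-0.7, -0.6, -0.9]
opening: 0.569
finger_force: 26.3
time: 9.08
eef_pos: [0.5303, 0.161, 0.07]
tcp_rot: [0.06, 0.998, 0.0, 0.001]
contact_force: [0.2, 0.0, -0.7]
opening: 0.569
finger_force: 26.3
t 9.08 tcp [0.5303 0.161  0.07  ] head 83.08 tilt [ 0.001  0.    -1.   ] F [ 0.2  0.  -0.7] open 0.569 ff 26.3 
 shift mm [-0.3 -0.8  2. ] turn 0.08
```

View pics/s2.png

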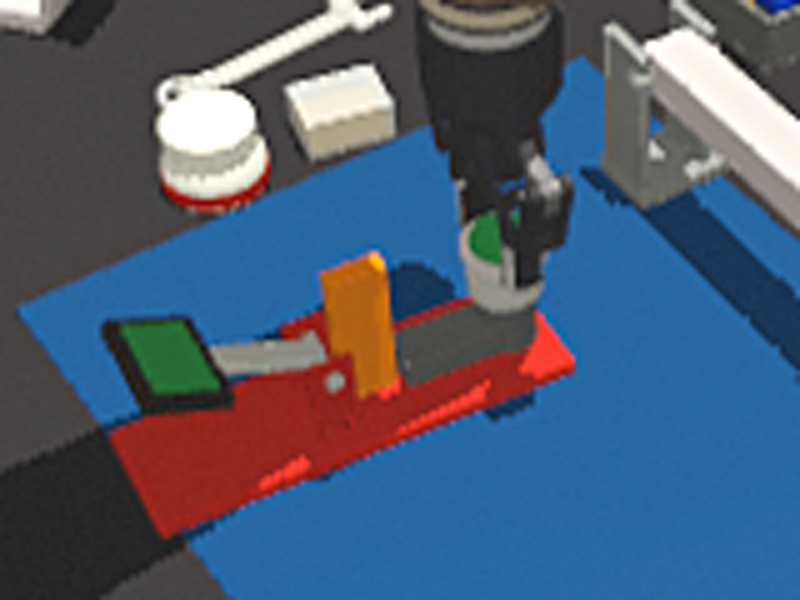

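The crop shows the gripped pad, green up at (487,238), just above the cup and lined up with it. Next I'll lower it slowly and watch the force.

```bash
python3 -m inch '[[0.6,0,-0.0006,0.003,0],[0.6,0,-0.0006,0.005,0],[0.6,0,-0.0006,0.007,0],[0.6,0,-0.0006,0.009,0],[0.6,0,-0.0006,0.009,0]]'; python3 -m inch '[[0.6,0,0,0.002,0],[0.6,0,0,0.004,0],[0.6,0,0,0.004,0],[0.6,0,0,0.004,0]]'
```

```text
time: 9.6
eef_pos: [0.5294, 0.1603, 0.0596]
tcp_rot: [0.06, 0.998, -0.0, -0.001]
contact_force: [0.3, 0.1, -0.6]
opening: 0.564
finger_force: 26.3
time: 9.93
eef_pos: [0.5298, 0.1603, 0.0562]
tcp_rot: [0.06, 0.998, -0.0, -0.0]
contact_force: [0.2, 1.1, -0.4]
opening: 0.563
finger_force: 26.4
```

```bash
python3 -m inch '[[0.4,0,0,0,0],[0.35,0,0,0,0],[0.2,0,0,0,0],[0,0,0,0,0],[0,0,0,0,0]]'; python3 -m inch '[[0,0,0,-0.015,0],[0,0,0,-0.045,0],[0,0,0,-0.085,0],[0,0,0,-0.12,0],[0,0,0,-0.12,0]]';python3 -m inch '[[0,0,0,0,0],[0,0,0,0,0],[0,0,0,0,0],[0,0,0,0,0],[0,0,0,0,0]]'; python3 pad.py .074
python3 - <<'E'
from h import *
s=ctrl.get_state(); c=cam('wrist'); P=wcloud(c,s); z=P[...,2]; hsv=cv2.cvtColor(c['pixels'],cv2.COLOR_RGB2HSV).astype(int);h,sa,v=[hsv[...,i] for i in range(3)]
fin=(h>8)&(h<24)&(sa>150)&(z>.1)&(z<.11)&(P[...,1]>.1); Q=P[fin]; r=cv2.minAreaRect((Q[:,:2]*1e3).astype(np.float32)); print('fin',r)
for nm in('scene','side'):
    c=cam(nm)
    print(nm,[ (np.round(r['at']),round(r['score'],2)) for r in ctrl.tip_of('mark_yellow',c)[:2]])
plan(r[0][0]/1e3,r[0][1]/1e3,.16,83)
E
```

```text
time: 10.35
eef_pos: [0.5299, 0.1603, 0.0565]
tcp_rot: [0.06, 0.998, 0.0, 0.0]
contact_force: [0.4, -0.5, -0.5]
opening: 0.994
finger_force: 0.0
time: 10.77
eef_pos: [0.5347, 0.161, 0.1855]
tcp_rot: [0.06, 0.998, 0.001, 0.008]
contact_force: [1.2, -0.0, 0.8]
opening: 0.999
finger_force: 0.0
time: 11.18
eef_pos: [0.5289, 0.1602, 0.1745]
tcp_rot: [0.06, 0.998, -0.0, -0.002]
contact_force: [-0.2, -0.1, -0.3]
opening: 1.002
finger_force: 0.0
pad px 279.3663330078125 212.98329162597656 24.387617111206055 1289 z 0.07459331376708286 mean [0.536  0.1583 0.0748] circ ((502.0983581542969, 162.76263427734375), 49.55510711669922)
ray [0.5319 0.1596 0.074 ]
tool offset mm [ -3.4  -0.2 100.5] cloud [-7.6 -0.9 99.7]
15
t 11.23 tcp [0.5291 0.1602 0.1748] head 83.08 tilt [-0.003 -0.    -1.   ] F [ 0.4 -0.2 -0.4] open 0.998 ff 0.0 
 shift mm [ -3.3  -0.2 144.8] turn -0.92
fin ((442.4132080078125, 171.19895935058594), (13.682251930236816, 33.1123046875), 83.0157699584961)
scene [(array([179., 198.]), 0.59), (array([246., 243.]), 0.51)]
side [(array([325., 194.]), 0.73)]
t 11.48 tcp [0.5298 0.1603 0.1761] head 83.08 tilt [-0. -0. -1.] F [0.2 0.5 0.5] open 1.001 ff 0.0 
 shift mm [88.   0.3 16.1] turn 0.08
```

```bash
python3 -m inch '[[0,0.03,0.0003,0,0],[0,0.06,0.0003,0,0],[0,0.088,0.0003,0,0],[0,0.088,0.0003,0.03,0],[0,0.088,0.0003,0.05,0]]'; python3 -m inch '[[0,0,0,0.02,0],[0,0,0,0.04,0],[0,0,0,0.053,0],[0.3,0,0,0.053,0],[0.6,0,0,0.053,0]]' 40;python3 -m inch '[[0.95,0,0,0,0],[0.95,0,0,0,0],[0.95,0,0,0,0],[0.95,0,0,0,0],[0.95,0,0,0,0]]' 40; python3 -c "
from h import *
plan(.4424,.1712,.072,83)"
```

```text
time: 11.9
eef_pos: [0.4418, 0.1717, 0.1266]
tcp_rot: [0.06, 0.998, 0.0, 0.002]
contact_force: [-0.4, -0.5, -0.5]
opening: 0.996
finger_force: 0.0
time: 12.32
eef_pos: [0.4421, 0.1711, 0.0729]
tcp_rot: [0.06, 0.998, -0.0, -0.001]
contact_force: [0.2, 0.4, 0.3]
opening: 0.752
finger_force: 0.0
time: 12.73
eef_pos: [0.4434, 0.1714, 0.0745]
tcp_rot: [0.06, 0.998, 0.0, 0.001]
contact_force: [-0.5, 0.2, 3.4]
opening: 0.158
finger_force: 41.4
t 12.73 tcp [0.4434 0.1714 0.0745] head 83.06 tilt [ 0.002  0.    -1.   ] F [-0.5  0.2  3.4] open 0.158 ff 41.4 
 shift mm [ 0.9 -0.3  2.5] turn 0.06
```

```bash
python3 -m inch '[[0.95,0,-0.01,0,0],[0.95,0,-0.03,0,0],[0.95,0,-0.05,0,0],[0.95,0,-0.07,0,0],[0.95,0,-0.09,0,0]]'; python3 -m inch '[[0.95,0,-0.015,0,0],[0.95,0,-0.025,0,0],[0.95,0,-0.032,0,0],[0.95,0,-0.035,0,0],[0.95,0,-0.035,0,0]]'; python3 -m inch '[[0.95,-0.01,0,0,0],[0.95,-0.03,0,0,0],[0.95,-0.05,0,0,0],[0.95,-0.07,0,0,0],[0.95,-0.09,0,0,0]]'; python3 -c "
from h import *
plan(.5982,.0264,.072,83)
c=cam('side');save(c['pixels'],'s3.png')"
```

```text
time: 13.15
eef_pos: [0.4331, 0.083, 0.075]
tcp_rot: [0.061, 0.998, 0.002, 0.002]
contact_force: [1.9, 3.4, -8.1]
opening: 0.158
finger_force: 40.5
time: 13.57
eef_pos: [0.4282, 0.0476, 0.0744]
tcp_rot: [0.061, 0.998, 0.001, 0.001]
contact_force: [1.5, 5.9, 5.1]
opening: 0.158
finger_force: 42.5
time: 13.98
eef_pos: [0.5107, 0.0373, 0.0736]
tcp_rot: [0.059, 0.998, 0.0, -0.011]
contact_force: [-22.9, 2.6, 24.1]
opening: 0.16
finger_force: 46.2
t 13.98 tcp [0.5107 0.0373 0.0736] head 83.18 tilt [-0.022  0.002 -1.   ] F [-22.9   2.6  24.1] open 0.16 ff 46.2 
 shift mm [-88.2  -0.4  -0.3] turn 0.18
```

View pics/s3.png

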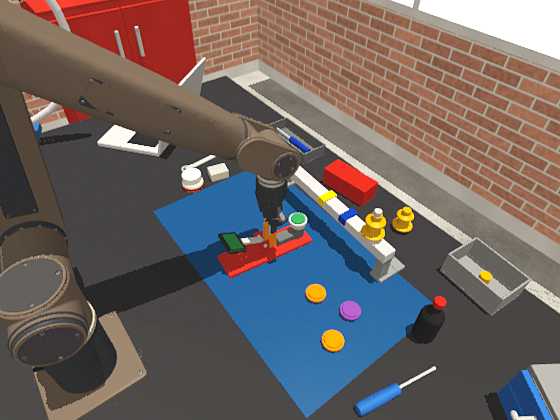

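The view shows the pad still seated, green at (298,219), with the jack gripped and in front of the beam. I'll continue more gently.

```bash
python3 -m inch '[[0.95,0,0,-0.001,0],[0.95,-0.008,0,-0.001,0],[0.95,-0.018,0,-0.001,0],[0.95,-0.028,0,-0.001,0],[0.95,-0.038,0,-0.001,0]]'; python3 -m inch '[[0.95,-0.01,0,0,0],[0.95,-0.02,0,0,0],[0.95,-0.03,0,0,0],[0.95,-0.038,0,0,0],[0.95,-0.042,0,0,0]]'; python3 -m inch '[[0.95,0,0,0,0],[0.95,0,0,0,0],[0.95,0,0,0,0]]'; python3 -c "
from h import *
plan(.5982,.0264,.072,83)"
```

```text
time: 14.45
eef_pos: [0.55, 0.0324, 0.0736]
tcp_rot: [0.06, 0.998, 0.0, -0.007]
contact_force: [-13.9, 0.8, 10.9]
opening: 0.16
finger_force: 44.4
time: 14.87
eef_pos: [0.5926, 0.0271, 0.0736]
tcp_rot: [0.06, 0.998, 0.0, -0.006]
contact_force: [-14.2, 1.2, 10.5]
opening: 0.155
finger_force: 44.3
time: 15.12
eef_pos: [0.5933, 0.027, 0.0737]
tcp_rot: [0.06, 0.998, -0.0, -0.004]
contact_force: [-6.0, 0.5, 4.4]
opening: 0.159
finger_force: 43.6
t 15.12 tcp [0.5933 0.027  0.0737] head 83.12 tilt [-0.008  0.    -1.   ] F [-6.   0.5  4.4] open 0.159 ff 43.6 
 shift mm [-5.   0.   1.6] turn 0.12
```

```bash
python3 -m inch '[[0.95,-0.003,0,0,0],[0.95,-0.006,0,0,0],[0.95,-0.006,0,0,0],[0.95,-0.005,0,0,0],[0.95,-0.005,0,0,0]]'; python3 -m inch '[[0.7,0,0,0,0],[0.4,0,0,0,0],[0,0,0,0,0],[0,0,0,0,0],[0,0,0,0,0]]'; python3 -m inch '[[0,0,0,-0.02,0],[0,0,0,-0.05,0],[0,0,0,-0.09,0],[0,0,0,-0.12,0],[0,0,0,-0.12,0]]';python3 -m inch '[[0,0,0,0,0],[0,0,0,0,0],[0,0,0,0,0],[0,0,0,0,0]]'
cat > chk.py <<'E'
from h import *
s=ctrl.get_state(); c=cam('wrist'); P=wcloud(c,s); z=P[...,2]; hsv=cv2.cvtColor(c['pixels'],cv2.COLOR_RGB2HSV).astype(int);h,sa,v=[hsv[...,i] for i in range(3)]
fin=(h>8)&(h<24)&(sa>150)&(z>.1)&(z<.112)&(abs(P[...,1]-.03)<.08)&(P[...,0]<.64); Q=P[fin]; r=cv2.minAreaRect((Q[:,:2]*1e3).astype(np.float32)); print('fin',len(Q),r)
red=((h<5)|(h>174))&(sa>150)&(z<.025)&(z>.004)&(P[...,0]<.75)&(abs(P[...,1]-.03)<.1); Q=P[red]; print('red',len(Q),cv2.minAreaRect((Q[:,:2]*1e3).astype(np.float32)))
g=(h>45)&(h<80)&(sa>120)&(z>.06)&(z<.085)&(P[...,0]>.62); print('padgreen',g.sum(),P[g].min(0) if g.any() else '')
y=(h>24)&(h<34)&(sa>150)&(z>.1)&(z<.13); print('yel',y.sum(),np.round(np.percentile(P[y],[3,97],0),3) if y.any() else '')
save(c['pixels'],f"w{c['shot']}.png"); print(c['shot'])
for nm in('scene','side'):
    c=cam(nm); P=cloud(c); z=P[...,2]; hsv=cv2.cvtColor(c['pixels'],cv2.COLOR_RGB2HSV).astype(int);h,sa,v=[hsv[...,i] for i in range(3)]
    g=(h>45)&(h<80)&(sa>120)&(z>.06)&(z<.085)&(P[...,0]>.62)&(P[...,0]<.8)&(abs(P[...,1])<.1); Q=P[g]; print(nm,'green',len(Q),np.round(np.percentile(Q,[3,50,97],0),3) if len(Q)>3 else '')
    y=(h>24)&(h<34)&(sa>150)&(z>.116)&(z<.13)&(abs(P[...,1]-.015)<.04)&(P[...,0]>.6)&(P[...,0]<.75); print('yel',y.sum(),np.round(np.percentile(P[y],[3,50,97],0),3) if y.any() else '')
    save(cv2.resize(c['pixels'][150:290,200:400],None,fx=4,fy=4,interpolation=cv2.INTER_CUBIC),f"{nm}{c['shot']}.png"); print(c['shot'])
E
python3 chk.py
```

```text
time: 15.53
eef_pos: [0.5986, 0.0264, 0.0737]
tcp_rot: [0.06, 0.998, -0.0, -0.003]
contact_force: [-6.4, 1.3, 5.4]
opening: 0.159
finger_force: 43.4
time: 15.95
eef_pos: [0.6016, 0.0259, 0.0745]
tcp_rot: [0.06, 0.998, -0.0, 0.001]
contact_force: [0.1, 0.9, -0.2]
opening: 0.85
finger_force: 0.0
time: 16.37
eef_pos: [0.6058, 0.0255, 0.2034]
tcp_rot: [0.06, 0.998, -0.001, 0.008]
contact_force: [0.9, -0.7, 2.0]
opening: 1.0
finger_force: 0.0
time: 16.7
eef_pos: [0.6, 0.0261, 0.1919]
tcp_rot: [0.06, 0.998, 0.0, -0.002]
contact_force: [-0.4, 0.3, 1.1]
opening: 0.998
finger_force: 0.0
fin 688 ((596.4083251953125, 26.590164184570312), (12.925447463989258, 33.71798324584961), 82.89070129394531)
red 8484 ((610.0443725585938, 24.935070037841797), (79.35128784179688, 199.55479431152344), 83.17057800292969)
padgreen 0 
yel 1271 [[0.665 0.003 0.119]
 [0.708 0.025 0.122]]
20
scene green 0 
yel 73 [[0.668 0.006 0.118]
 [0.692 0.015 0.122]
 [0.71  0.024 0.125]]
21
side green 27 [[ 0.665 -0.001  0.069]
 [ 0.671  0.011  0.073]
 [ 0.675  0.026  0.076]]
yel 104 [[ 0.663 -0.     0.116]
 [ 0.685  0.009  0.119]
 [ 0.706  0.022  0.121]]
22
```

Measured: yellow clip centre (0.6865, 0.014) and pad (0.6857, 0.0156), so about 2 mm off. The jack is released. I'll shut the gripper and go above the paddle.

```bash
python3 -m inch '[[0.5,0.02,0,0,0],[1,0.05,0,0,0],[1,0.08,0,0,0],[1,0.1,0,0.01,0],[1,0.11,0,0.03,0]]' 40; python3 -m inch '[[1,0,0,0.02,0],[1,0,0,0.04,0],[1,0,0,0.046,0],[1,0,0,0.046,0],[1,0,0,0.046,0]]'; python3 -m inch '[[1,0,0,0,0],[1,0,0,0,0],[1,0,0,0,0]]';python3 -c "
from h import *
plan(.491,.0395,.1,83)
c=cam('side'); save(cv2.resize(c['pixels'][150:290,200:400],None,fx=4,fy=4,interpolation=cv2.INTER_CUBIC),'s4.png')"
```

```text
time: 17.27
eef_pos: [0.4915, 0.0396, 0.1659]
tcp_rot: [0.06, 0.998, -0.0, 0.002]
contact_force: [0.9, -0.1, 0.3]
opening: 0.301
finger_force: 0.0
time: 17.68
eef_pos: [0.4922, 0.0392, 0.1185]
tcp_rot: [0.06, 0.998, 0.0, -0.0]
contact_force: [-0.6, 0.1, 0.8]
opening: 0.004
finger_force: 0.0
time: 17.93
eef_pos: [0.4929, 0.0392, 0.1195]
tcp_rot: [0.06, 0.998, -0.0, 0.001]
contact_force: [0.7, -0.6, -0.5]
opening: 0.003
finger_force: 0.0
t 17.93 tcp [0.4929 0.0392 0.1195] head 83.08 tilt [ 0.002 -0.    -1.   ] F [ 0.7 -0.6 -0.5] open 0.003 ff 0.0 
 shift mm [ 2.   0.1 19.5] turn 0.08
```

View pics/s4.png

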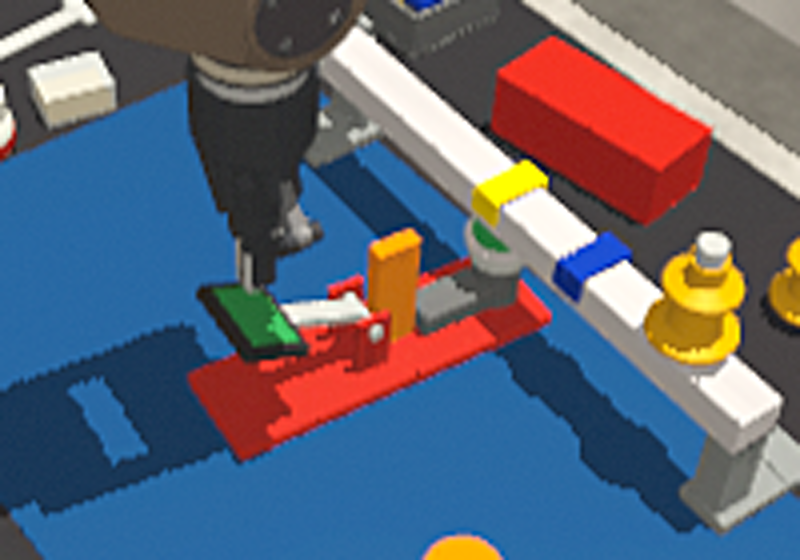

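The picture shows the seated pad at (490,237) directly below the yellow clip at (510,190), with the shut fingertips above the green paddle at (255,290). Now the first press.

```bash
python3 -m inch '[[1,0.002,0,0.015,0],[1,0.003,0,0.027,0],[1,0.005,0,0.035,0],[1,0.007,0,0.043,0],[1,0.009,0,0.05,0]]'; python3 -m inch '[[1,0.0005,0,0.007,0],[1,0.001,0,0.013,0],[1,0.0015,0,0.019,0],[1,0.002,0,0.025,0],[1,0.002,0,0.025,0]]'; python3 -c "
from h import *
plan(.482,.0406,.044,83)"
```

```text
time: 18.4
eef_pos: [0.4836, 0.0403, 0.069]
tcp_rot: [0.06, 0.998, -0.0, 0.001]
contact_force: [-1.7, 0.3, 10.1]
opening: 0.003
finger_force: 4.2
time: 18.82
eef_pos: [0.482, 0.0405, 0.0443]
tcp_rot: [0.06, 0.998, -0.0, 0.001]
contact_force: [-4.0, 0.3, 9.1]
opening: 0.002
finger_force: 4.9
t 18.82 tcp [0.482  0.0405 0.0443] head 83.08 tilt [ 0.002 -0.    -1.   ] F [-4.   0.3  9.1] open 0.002 ff 4.9 
 shift mm [-0.   0.1  0.3] turn 0.08
```

```bash
python3 -m inch '[[1,0,0,0.002,0],[1,0,0,0.004,0],[1,0,0,0.004,0],[1,0,0,0.004,0]]'; cat > beam.py <<'E'
from h import *
plan(.482,.0406,.04,83)
c=cam('side'); P=cloud(c); z=P[...,2]; hsv=cv2.cvtColor(c['pixels'],cv2.COLOR_RGB2HSV).astype(int);h,sa,v=[hsv[...,i] for i in range(3)]
for nm,a,b,y0 in(('yel',24,34,.015),('blue',105,130,-.07)):
    m=(h>a)&(h<b)&(sa>150)&(z>.11)&(z<.17)&(abs(P[...,1]-y0)<.03)&(abs(P[...,0]-.69)<.05); print(nm,m.sum(),np.round(np.percentile(P[m],[3,50,97],0),3))
hub=(z>.16)&(z<.3)&(np.hypot(P[...,0]-.675,P[...,1]+.155)<.05); print('hub z',np.percentile(z[hub],99))
save(cv2.resize(c['pixels'][150:290,200:400],None,fx=4,fy=4,interpolation=cv2.INTER_CUBIC),f"b{c['shot']}.png"); print(c['shot'])
E
python3 beam.py
```

```text
time: 19.15
eef_pos: [0.4822, 0.0405, 0.0431]
tcp_rot: [0.06, 0.998, -0.0, -0.0]
contact_force: [-9.6, 0.5, 23.3]
opening: -0.001
finger_force: 12.1
t 19.15 tcp [0.4822 0.0405 0.0431] head 83.11 tilt [-0.001 -0.    -1.   ] F [-9.6  0.5 23.3] open -0.001 ff 12.1 
 shift mm [0.2 0.1 3.1] turn 0.11
yel 132 [[0.662 0.002 0.122]
 [0.677 0.012 0.14 ]
 [0.706 0.024 0.143]]
blue 146 [[ 0.658 -0.082  0.131]
 [ 0.673 -0.072  0.149]
 [ 0.702 -0.06   0.152]]
hub z 0.24081504935427692
24
```

At the stop: 23 N on the handle, and the clip has risen about 20 mm (~0.09 rad). Now I'll let it rise fully.

```bash
python3 -m inch '[[1,0,0,-0.008,0],[1,0,0,-0.016,0],[1,0,0,-0.024,0],[1,-0.001,0,-0.032,0],[1,-0.002,0,-0.04,0]]'; python3 -m inch '[[1,-0.002,0,-0.008,0],[1,-0.004,0,-0.016,0],[1,-0.007,0,-0.03,0],[1,-0.007,0,-0.037,0],[1,-0.007,0,-0.037,0]]'; python3 -m inch '[[1,0,0,0,0],[1,0,0,0,0],[1,0,0,0,0]]';python3 beam.py; python3 chk.py
```

```text
time: 19.62
eef_pos: [0.4855, 0.0401, 0.0816]
tcp_rot: [0.06, 0.998, -0.0, 0.003]
contact_force: [2.2, -0.4, 1.1]
opening: 0.002
finger_force: 0.9
time: 20.03
eef_pos: [0.4907, 0.0395, 0.1176]
tcp_rot: [0.06, 0.998, -0.0, 0.001]
contact_force: [0.3, 0.2, 0.3]
opening: -0.004
finger_force: 0.0
time: 20.28
eef_pos: [0.489, 0.0396, 0.1151]
tcp_rot: [0.06, 0.998, 0.0, -0.001]
contact_force: [-0.4, -0.2, 0.0]
opening: -0.003
finger_force: 0.0
t 20.28 tcp [0.489  0.0396 0.1151] head 83.08 tilt [-0.002  0.    -1.   ] F [-0.4 -0.2  0. ] open -0.003 ff 0.0 
 shift mm [ 6.9  0.1 75.2] turn 0.08
yel 117 [[ 0.663 -0.001  0.112]
 [ 0.683  0.009  0.119]
 [ 0.707  0.021  0.121]]
blue 128 [[ 0.659 -0.086  0.111]
 [ 0.679 -0.076  0.119]
 [ 0.702 -0.065  0.121]]
hub z 0.20237379131620792
25
fin 0 ((0.0, 0.0), (0.0, 0.0), 0.0)
red 4595 ((518.9407958984375, 35.81855773925781), (79.29994201660156, 123.95562744140625), 83.04375457763672)
padgreen 0 
yel 0 
26
scene green 0 
yel 73 [[0.667 0.006 0.118]
 [0.69  0.015 0.122]
 [0.709 0.023 0.125]]
27
side green 27 [[ 0.666 -0.001  0.068]
 [ 0.671  0.011  0.072]
 [ 0.675  0.027  0.075]]
yel 99 [[ 0.663 -0.001  0.117]
 [ 0.685  0.01   0.119]
 [ 0.706  0.021  0.121]]
28
```

Beam down, and the pad and clip haven't moved. Now the second press, and I'll hold it.

```bash
python3 -m inch '[[1,0,0,0.012,0],[1,0.001,0,0.024,0],[1,0.003,0,0.032,0],[1,0.005,0,0.039,0],[1,0.006,0,0.046,0]]'; python3 -m inch '[[1,0.0005,0,0.007,0],[1,0.001,0,0.013,0],[1,0.002,0,0.019,0],[1,0.002,0,0.025,0],[1,0.002,0,0.028,0]]';  python3 -m inch '[[1,0,0,0.001,0],[1,0,0,0.001,0],[1,0,0,0.001,0],[1,0,0,0.001,0],[1,0,0,0.001,0]]'; python3 -m inch '[[1,0,0,0,0],[1,0,0,0,0],[1,0,0,0,0],[1,0,0,0,0],[1,0,0,0,0]]'; python3 beam.py
```

```text
time: 20.9
eef_pos: [0.4834, 0.0403, 0.0704]
tcp_rot: [0.06, 0.998, -0.0, -0.001]
contact_force: [-5.6, 1.0, 8.3]
opening: -0.003
finger_force: 4.2
time: 21.32
eef_pos: [0.4819, 0.0406, 0.0431]
tcp_rot: [0.06, 0.998, -0.0, -0.001]
contact_force: [-8.8, 0.6, 22.2]
opening: 0.001
finger_force: 11.7
time: 21.73
eef_pos: [0.4819, 0.0405, 0.0435]
tcp_rot: [0.06, 0.998, -0.0, -0.001]
contact_force: [-8.1, 0.1, 15.8]
opening: 0.003
finger_force: 8.9
time: 22.15
eef_pos: [0.4819, 0.0405, 0.0435]
tcp_rot: [0.06, 0.998, -0.0, -0.001]
contact_force: [-7.5, -0.1, 17.1]
opening: -0.002
finger_force: 8.9
t 22.15 tcp [0.4819 0.0405 0.0435] head 83.12 tilt [-0.003 -0.    -1.   ] F [-7.5 -0.1 17.1] open -0.002 ff 8.9 
 shift mm [-0.1  0.1  3.5] turn 0.12
yel 131 [[0.663 0.003 0.121]
 [0.678 0.012 0.139]
 [0.707 0.024 0.143]]
blue 144 [[ 0.658 -0.082  0.13 ]
 [ 0.673 -0.072  0.148]
 [ 0.703 -0.06   0.152]]
hub z 0.24039831478140758
29
```

```bash
python3 -m inch '[[1,0,0,0.001,0],[1,0,0,0.0015,0],[1,0,0,0.0015,0],[1,0,0,0.0015,0],[1,0,0,0.0015,0]]'; python3 -m inch '[[1,0,0,0,0],[1,0,0,0,0],[1,0,0,0,0],[1,0,0,0,0],[1,0,0,0,0]]'; python3 beam.py
```

```text
time: 22.62
eef_pos: [0.482, 0.0406, 0.043]
tcp_rot: [0.06, 0.998, -0.0, -0.002]
contact_force: [-12.0, 0.6, 23.7]
opening: 0.001
finger_force: 12.4
time: 23.03
eef_pos: [0.482, 0.0405, 0.043]
tcp_rot: [0.06, 0.998, -0.0, -0.002]
contact_force: [-10.8, 0.0, 22.8]
opening: 0.001
finger_force: 12.4
t 23.03 tcp [0.482  0.0405 0.043 ] head 83.12 tilt [-0.003 -0.    -1.   ] F [-10.8   0.   22.8] open 0.001 ff 12.4 
 shift mm [-0.   0.1  3. ] turn 0.12
yel 132 [[0.663 0.003 0.123]
 [0.678 0.012 0.14 ]
 [0.707 0.025 0.143]]
blue 146 [[ 0.659 -0.082  0.132]
 [ 0.672 -0.072  0.149]
 [ 0.702 -0.06   0.152]]
hub z 0.24088447592124262
30
```

View pics/b29.png

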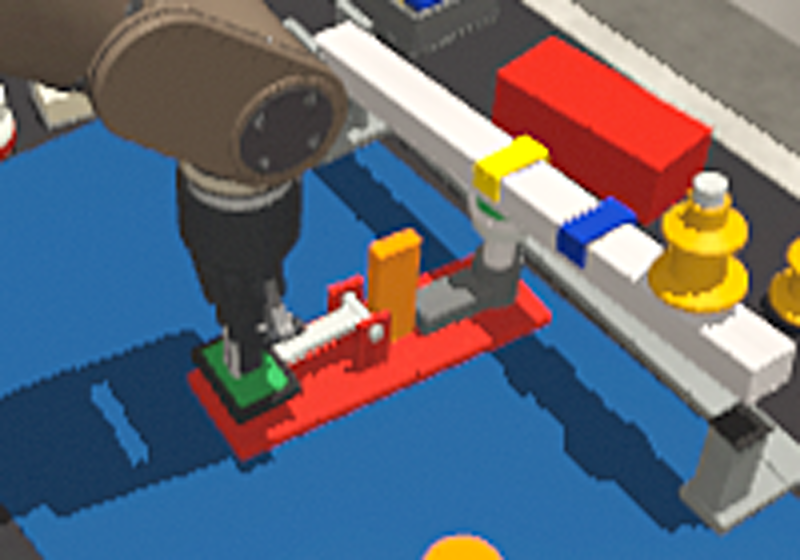

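The picture shows the handle held down at (245,380), the saddle and pad at (492,215) under the yellow clip, and the beam clear of its post. Handing in.

```bash
python3 -c "
from plant import ctrl
print(ctrl.sign_off())"
```

```text
the job is handed in; nothing more can be done
None
```

I handed in the job at about 23 s: the pad is seated green side up, about 2 mm from the yellow clip's centre, and the handle was pumped and is held fully down at about 23 N. The jack alone carries the beam, raised about 0.09 rad; the hand-in call gave no verdict.

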